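Unhook the T-hook from its slotted anchor and bin both parts

TASK

The orange T-hook on the bench is still locked into the blue slotted anchor. Lift and twist it out of the slot, then put the orange hook in the red bin and the blue anchor in the yellow bin, each let go and at rest inside its bin.

Things in the scene. Friction and masses are not known exactly. Their poses are not given: they have to be found in the camera images.
- hook: Orange steel T-hook, 0.18 kg, upright through the blue anchor's slot (not the grey hook in the green anchor). Origin: centre of its foot's underside, on the bench; z up the shank. Foot: bar 38 mm long in y, 10 wide in x, 10 high, with a 15 mm round boss mid-way. Shank 12 mm thick. Flat head to grip: 12 mm thick in x, 30 wide in y, z = 62 to 98 mm. Half-turn symmetric about z.
- anchor: Blue loose channel, 0.3 kg, open below; origin: centre of underside, z up. 84 mm long (x), 56 wide (y, grip here), 32 high; top 5 mm thick with central slot 50 (x) by 22 (y); 48 wide inside. Hook foot starts under it, skewed across the slot (hook yaw = anchor yaw + 0.3 to 0.65 rad). Foot lifts 17 mm before catching, turns freely at slot centre, exits up when hook y is along anchor x within 15 deg.
- bin_red: Red open-topped bin for hooks, fixed, 180 x 180 mm outside, 50 mm high, walls 4 mm, floor about 4 mm. Origin: centre of its underside, z up. It changes places with the yellow bin.
- bin_yellow: Yellow open-topped bin for anchors, fixed, of the same size and origin as the red one.

How it is judged:
By the outcome, as a careful person would: the job done as asked, in the order asked, and still so for the second after the job is handed in, with the robot touching nothing.
It also fails if it takes over 67 s, if anything falls off the work surface, if the arm or the gripper's body presses on something with over 40 N, if the wrist force passes 120 N, or if a joint passes its speed limit or range.

ROBOT

A 7-joint arm with a two-finger parallel gripper is mounted at the origin on the work surface. World frame = base frame: x ahead of the robot, y to its left, z up, the work surface at z = 0. Lengths are in m, angles in rad, forces in N, time in s.
With the tool pointing down it reaches from about 0.4 to 0.9 m from the base axis. Payload 5.6 kg.
Tool frame: the origin (TCP) lies at the very end of the fingers, on their centre line; the grasp point (between the pads) lies 19 mm behind it (ctrl.pinch_z is the distance from the TCP to the grasp point, in m); z points along the fingers, y is the line along which they close (so a half turn about z gives the same grasp; the last joint's range is limited). The gripper opens to 92 mm and grips with 3 to 60 N. Pads are 20 mm wide; open, the fingers measure 128 mm over their backs; the gripper's body (75 mm by 189 mm) begins 69 mm behind the grasp point.
Start: joints at [1.189, 0.468, -0.012, 1.603, 0.006, 1.071, -0.056], TCP at [0.216, -0.613, 0.215] pointing down, gripper open.
Joint ranges: [-2.53, 2.53], [-0.31, 2.02], [-1.57, 1.55], [0.28, 2.44], [-1.29, 4.43], [0.15, 1.84], [-2.92, 2.92]. Speed limits (rad/s): [2.57, 2.57, 3.14, 3.14, 3.14, 3.14, 3.14].

INTERFACE

Orientations are given as a rotation vector (axis times angle).
In Python, from workcell import ctrl, eyes gives the robot as it stands.
- The arm moves only by the tool play_rows, never from a script. Its argument "series" is a list of rows, each a list of 5 numbers: the shift along the tool's x, y, z in m, then the turn about the tool's z in rad, then the closure, from 0 (fully open) to 1 (shut). In form: [[tx, ty, tz, yaw, jaw], ...]. A call has 1 to 20 rows; each row shifts and turns the commanded pose from where the row before left it, along the tool's axes as they then stand; what a row does not reach is not made up. A row lasts 1/8 s, in which the tool goes at most 62.5 mm and 10.7 degrees, less where a joint would pass 70% of its speed; a pose out of reach is approached as far as the arm can. A call with a gripper value outside its range is refused whole. The fingers move at their own pace and stop on an object; the grip force is fixed at half the most. Time passes only in rows, so rows that do not move let the fingers close. It gives the time, the measured TCP pose, the force, the opening and the grip force at its end, in the units of the state.
- ctrl.read_state(): the state, without advancing time (a new reading comes with each control period).
- eyes.capture(name): name is "scene" or "top" or "wrist"; returns a dict with "color" (480x640x3 uint8, blue, green, red), "K" (3x3 intrinsics, pixels), "R" (3x3) and "t" (3): a world point X has camera coordinates R X + t. Camera axes: x right, y down, z forward; pixel columns grow to the right and rows downward; lengths in m; the calibration is good to about 2 mm. A picture is of the moment at which its call begins. There is no depth.
- ctrl.sign_off(): hands the job in; it is judged then, once.
The state is a dict: "time": time; "joint_positions": joint angles; "qd": joint speeds; "effort": joint torques, N m; "position": TCP position; "eef_rot": TCP orientation; "wrist_force": force on the tool from outside, world axes, zero at the start; "wrist_torque": the same for the moment, N m; "opening": opening from 0.0 (shut) to 1.0 (fully open); "gripper_force": force on a finger pad.
Only numpy, scipy, OpenCV 4.12 (cv2) and the standard library are available. Lean on these libraries where they do the work, as an engineer would, in place of code of your own. Each camera call takes 0.05 s, during which the arm holds its last target. There are 200 camera calls.

## Working session

There is one attempt and no reset: what is moved stays moved. The work goes in short steps, Python scripts to look and compute and a tool call to move; the robot and the scene stay as the last step left them, time stands still between calls to the robot, and variables do not carry over. Pictures are saved under pics/ and viewed, at most 10 in all, crops included, and the job is handed in when it is done.

Besides the shell and the picture viewer there is one more tool, called after "Request:" as name(argument=value, ...) on one line, values as JSON. play_rows: Moves the arm, as the interface text tells. Its arguments: {"type":"object","properties":{"series":{"type":"array","items":{"type":"array","items":{"type":"number"}}}},"required":["series"]}

```bash
mkdir -p pics; ls; python3 - <<'E'
from workcell import ctrl, eyes
import cv2, numpy as np
s=ctrl.read_state()
for k in s: print(k, np.round(s[k],3))
print(ctrl.pinch_z)
for n in ("scene","top","wrist"):
    d=eyes.capture(n); cv2.imwrite(f"pics/{n}0.png",d["color"])
    print(n,np.round(d["K"],1).tolist(),np.round(d["R"],3).tolist(),np.round(d["t"],3), np.round(-d["R"].T@d["t"],3))
E
```

```text
pics
time 0.0
joint_positions [ 1.189  0.468 -0.012  1.604  0.006  1.071 -0.056]
qd [ 0.002  0.    -0.002 -0.001 -0.001 -0.002 -0.001]
effort [ 0.0000e+00 -5.2057e+01 -1.2000e-02 -2.4375e+01 -5.7000e-02  1.7000e-02
  0.0000e+00]
position [ 0.216 -0.613  0.214]
eef_rot [-3.095e+00 -5.290e-01  1.000e-03]
wrist_force [ 0.767 -0.382  0.019]
wrist_torque [-0.003  0.028 -0.039]
gripper_force 0.0
opening 0.997
0.0187
scene [[615.9, 0.0, 321.7], [0.0, 615.9, 244.6], [0.0, 0.0, 1.0]] [[-0.304, 0.953, 0.011], [0.616, 0.205, -0.761], [-0.727, -0.224, -0.649]] [ 0.152 -0.286  1.47 ] [1.291 0.243 0.735]
top [[525.1, 0.0, 315.9], [0.0, 525.1, 242.3], [0.0, 0.0, 1.0]] [[-0.028, -0.999, 0.023], [-0.998, 0.026, -0.065], [0.064, -0.025, -0.998]] [0.003 0.49  0.99 ] [0.425 0.014 1.02 ]
wrist [[374.0, 0.0, 321.7], [0.0, 374.0, 243.5], [0.0, 0.0, 1.0]] [[0.333, -0.943, -0.002], [-0.901, -0.32, 0.292], [-0.276, -0.095, -0.956]] [-0.649 -0.035  0.392] [ 0.293 -0.586  0.384]
```

View pics/top0.png

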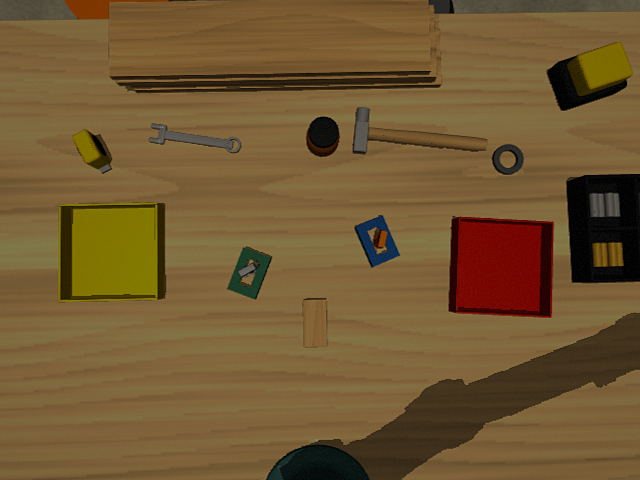

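View pics/scene0.png

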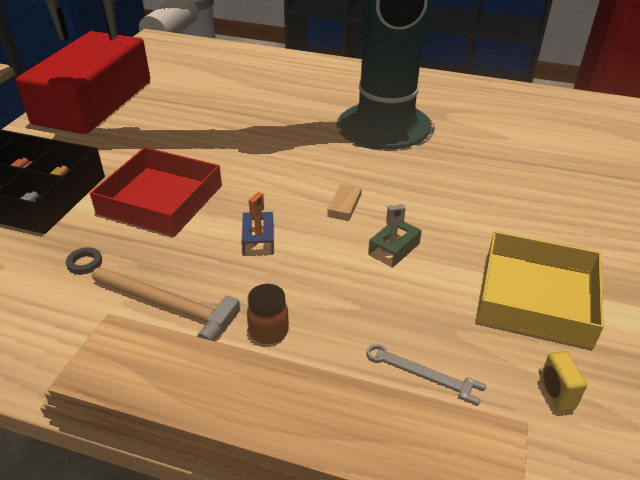

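The top view shows the blue anchor with the orange hook at about (377,240), the red bin at (501,267), the yellow bin at (112,252) and the green decoy at (250,272). The scene view agrees: blue anchor at (258,232) and orange head at (257,205).

```bash
cat > h.py <<'E'
from workcell import ctrl, eyes
import cv2, numpy as np
from scipy.spatial.transform import Rotation as Ro
RNG={'blue':((100,120,40),(125,255,255)),'orange':((5,150,60),(15,255,255)),'red':((0,180,60),(4,255,255)),'yellow':((22,150,60),(33,255,255))}
def mask(img,c,roi=None):
    m=cv2.inRange(cv2.cvtColor(img,cv2.COLOR_BGR2HSV),*map(np.array,RNG[c]))
    if roi: k=np.zeros_like(m); x0,y0,x1,y1=roi; k[y0:y1,x0:x1]=m[y0:y1,x0:x1]; m=k
    return m
def big(m): return max(cv2.findContours(m,cv2.RETR_EXTERNAL,cv2.CHAIN_APPROX_NONE)[0],key=cv2.contourArea)
def ray(d,uv):
    v=d["R"].T@(np.linalg.inv(d["K"])@[uv[0],uv[1],1.]); return -d["R"].T@d["t"], v
def onz(d,uv,z):
    c,v=ray(d,uv); return c+v*(z-c[2])/v[2]
def proj(d,X):
    p=d["K"]@(d["R"]@np.array(X)+d["t"]); return p[:2]/p[2]
def rectz(d,cnt,z):
    P=np.array([onz(d,p[0],z)[:2] for p in cnt],np.float32)*1000
    (cx,cy),(w,h),a=cv2.minAreaRect(P)
    if w<h: w,h,a=h,w,a+90
    return cx/1000,cy/1000,w,h,np.radians(a)   # a: direction of long side
def tool():
    s=ctrl.read_state(); R=Ro.from_rotvec(s["eef_rot"]).as_matrix(); return np.array(s["position"]),R,s
E
python3 - <<'E'
from h import *
d=eyes.capture("top"); I=d["color"]
np.set_printoptions(precision=4,suppress=True)
b=big(mask(I,'blue',(340,200,420,280))); print('anchor',rectz(d,b,.032), cv2.boundingRect(b))
o=big(mask(I,'orange',(340,200,420,280))); print('hook',rectz(d,o,.098),cv2.boundingRect(o),cv2.contourArea(o))
print('red',rectz(d,big(mask(I,'red',(420,200,570,330))),.05)); print('yel',rectz(d,big(mask(I,'yellow',(50,190,180,310))),.05))
p,R,s=tool(); print(p,R)
c=cv2.resize(I[200:280,340:420],(560,560),interpolation=cv2.INTER_CUBIC)
e=eyes.capture("scene")["color"]; c2=cv2.resize(e[185:265,225:305],(560,560),interpolation=cv2.INTER_CUBIC)
cv2.imwrite("pics/c1.png",cv2.resize(np.hstack([c,c2]),(800,400)))
E
```

```text
anchor (0.4893471984863281, -0.1259623031616211, 82.89028930664062, 55.19580078125, np.float64(0.3725081594467203)) (356, 216, 44, 50)
hook (0.4879437255859375, -0.12582547760009766, 28.874792098999023, 11.448503494262695, np.float64(2.908821588514453)) (378, 231, 9, 17) 85.5
red (0.4336524963378906, -0.35954507446289063, 178.68031311035156, 177.8834686279297, np.float64(1.491860498401057))
yel (0.4813138122558594, 0.37243234252929686, 180.23072814941406, 179.6220245361328, np.float64(1.563770774681213))
[ 0.2158 -0.6128  0.214 ] [[ 0.9432  0.3323 -0.0005]
 [ 0.3323 -0.9432  0.0009]
 [-0.0001 -0.001  -1.    ]]
```

View pics/c1.png

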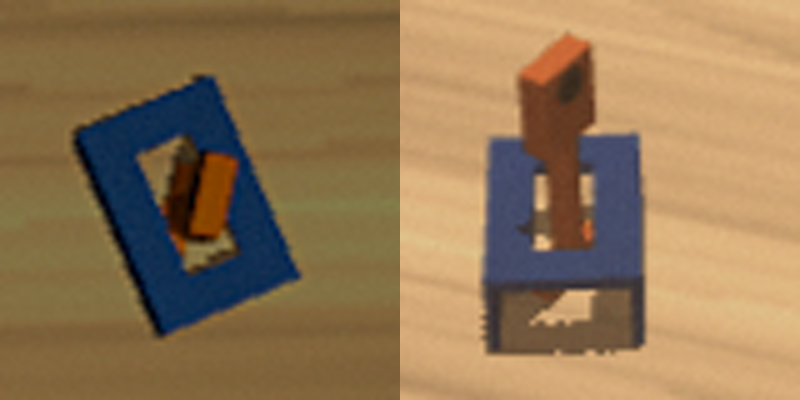

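The crops show the head's top face at about (213,195), centred over the slot and long along about -0.2 rad. The anchor's long axis is at 0.37 rad. I'll move above the hook and check from near.

Request:
play_rows(series=[[0.0419,-0.0369,0,0,0],[0.0419,-0.0369,0,0,0],[0.0419,-0.0369,0,0,0],[0.0419,-0.0369,0,0,0],[0.0419,-0.0369,0,0,0],[0.0419,-0.0369,0,0,0],[0.0419,-0.0369,0,0,0],[0.0419,-0.0369,0,0,0],[0.0419,-0.0369,0,0,0],[0.0419,-0.0369,0,0,0],[0,0,0,0.143,0],[0,0,0,0.143,0],[0,0,0,0.143,0],[0,0,0,0.143,0],[0,0,0,0,0],[0,0,0,0,0]])

```text
time: 2.25
position: [0.4886, -0.1257, 0.2146]
eef_rot: [3.121, -0.362, -0.0]
wrist_force: [0.4, 0.1, -0.6]
opening: 1.0
gripper_force: 0.0
```

```bash
python3 - <<'E'
from h import *
np.set_printoptions(precision=4,suppress=True)
p,R,s=tool(); print(p,R,s["joint_positions"],s["time"])
d=eyes.capture("wrist"); cv2.imwrite("pics/w1.png",d["color"]); np.savez("w1.npz",**d)
print(proj(d,[.4885,-.126,.098]),proj(d,[.4893,-.126,.032]))
E
```

```text
[ 0.4886 -0.1257  0.2146] [[ 0.9735 -0.2287 -0.    ]
 [-0.2287 -0.9735 -0.    ]
 [-0.      0.     -1.    ]] [ 0.3821  0.2373 -0.2264  1.9417  0.0641  0.9694 -1.6761] 2.25
[321.602  236.6335] [321.4554 217.0567]
```

View pics/w1.png

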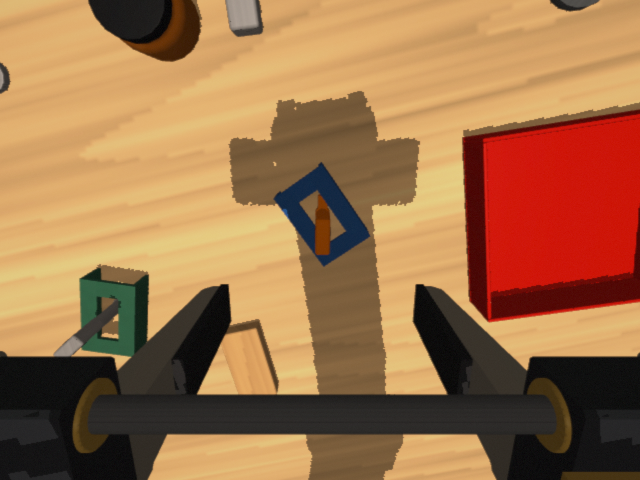

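The wrist view confirms the head at about (322,237), lined up with the tool x axis, and the foot tip in the slot at (320,200). I'll descend and grip.

Request:
play_rows(series=[[0,0,0.05,0,0],[0,0,0.05,0,0],[0,0,0.035,0,0],[0,0,0.0186,0,0],[0,0,0,0,0.6],[0,0,0,0,1],[0,0,0,0,1],[0,0,0,0,1],[0,0,0,0,1],[0,0,0,0,1],[0,0,0,0,1]])

```text
time: 3.68
position: [0.4886, -0.1258, 0.061]
eef_rot: [3.12, -0.366, 0.0]
wrist_force: [-0.4, 0.1, 0.3]
opening: 0.263
gripper_force: 0.0
```

Request:
play_rows(series=[[0,0,0,0,1],[0,0,0,0,1],[0,0,0,0,1],[0,0,0,0,1]])

```text
time: 4.18
position: [0.4885, -0.1258, 0.0609]
eef_rot: [3.12, -0.366, -0.0]
wrist_force: [0.6, -0.7, -1.1]
opening: 0.125
gripper_force: 30.0
```

Request:
play_rows(series=[[0,0,-0.005,0,1],[0,0,-0.004,0,1],[0,0,0,-0.1515,1],[0,0,0,-0.1515,1],[0,0,0,-0.1515,1],[0,0,0,-0.1515,1],[0,0,0,0,1],[0,0,0,0,1]])

```text
time: 5.18
position: [0.4885, -0.126, 0.0701]
eef_rot: [3.088, 0.578, 0.0]
wrist_force: [-0.0, -0.8, -1.7]
opening: 0.128
gripper_force: 30.0
```

```bash
python3 - <<'E'
from h import *
np.set_printoptions(precision=4,suppress=True)
p,R,s=tool(); print(p,R[:,0],s["wrist_force"],s["wrist_torque"],s["joint_positions"])
d=eyes.capture("wrist"); I=d["color"]
cv2.imwrite("pics/w2.png",I)
b=big(mask(I,'blue',(200,60,440,330))); print(rectz(d,b,.032))
E
```

```text
[ 0.4885 -0.126   0.0701] [ 0.9324  0.3615 -0.    ] [-0.0473 -0.7894 -1.7128] [ 0.014  -0.0033  0.046 ] [ 0.4685  0.4667 -0.3428  2.0433  0.2463  0.67   -1.2355]
(0.50078857421875, -0.12207341766357421, 67.78519439697266, 54.91661834716797, np.float64(0.3718225952031066))
```

View pics/w2.png

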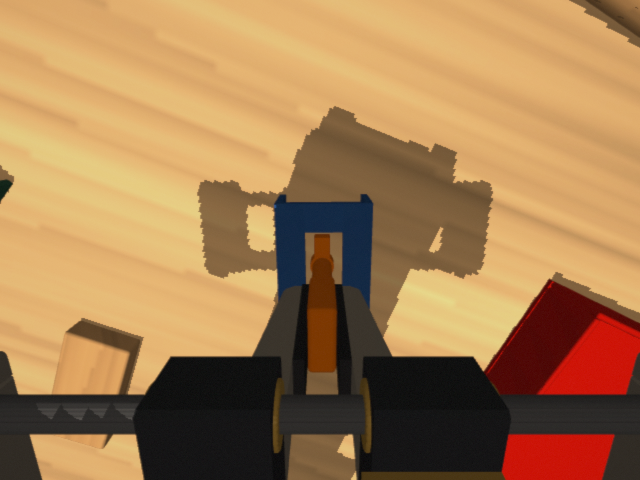

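The wrist view shows the foot at (322,240), centred and aligned in the slot (columns 305 to 342). I'll lift slowly and watch the force.

Request:
play_rows(series=[[0,0,-0.006,0,1],[0,0,-0.006,0,1],[0,0,-0.006,0,1],[0,0,0,0,1]])

```text
time: 5.72
position: [0.4891, -0.1259, 0.0887]
eef_rot: [3.087, 0.582, 0.002]
wrist_force: [-0.4, -0.0, -1.5]
opening: 0.129
gripper_force: 30.0
```

```bash
python3 - <<'E'
from h import *
np.set_printoptions(precision=4,suppress=True)
d=eyes.capture("top"); b=big(mask(d["color"],'blue',(340,200,420,280))); print(rectz(d,b,.032))
E
```

```text
(0.4484052734375, -0.12926512145996094, 29.267457962036133, 9.393818855285645, np.float64(1.6201994547216012))
```

Request:
play_rows(series=[[0,0,-0.006,0,1],[0,0,-0.008,0,1],[0,0,-0.03,0,1],[0,0,-0.04,0,1],[0,0,-0.03,0,1],[0,0,0,0,1]])

```text
time: 6.52
position: [0.4902, -0.1261, 0.2044]
eef_rot: [3.085, 0.581, 0.007]
wrist_force: [-0.3, -0.4, -1.9]
opening: 0.129
gripper_force: 30.0
```

```bash
python3 - <<'E'
from h import *
np.set_printoptions(precision=4,suppress=True)
d=eyes.capture("scene"); cv2.imwrite("pics/s2.png",d["color"][100:340,80:400])
d=eyes.capture("wrist"); I=d["color"]; b=big(mask(I,'blue')); print(rectz(d,b,.032))
p,R,s=tool(); T=np.array([.4337,-.3595]); D=np.r_[T-p[:2],0]; print(p,R.T@D,s["joint_positions"])
E
```

```text
(0.4908445739746094, -0.12584009552001954, 85.06489562988281, 54.29600524902344, np.float64(0.37517431659302586))
[ 0.488  -0.1258  0.2015] [-0.1357  0.1978  0.0001] [ 0.5345  0.2726 -0.4058  1.9462  0.1314  0.9487 -1.133 ]
```

View pics/s2.png

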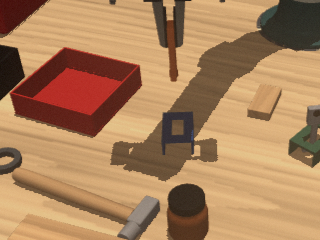

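The scene crop shows the hook free at (172,45) and the anchor on the bench at (178,130). Next is the red bin.

Request:
play_rows(series=[[-0.0271,0.0396,0,0,1],[-0.0271,0.0396,0,0,1],[-0.0271,0.0396,0,0,1],[-0.0271,0.0396,0,0,1],[-0.0271,0.0396,0,0,1],[0,0,0.05,0,1],[0,0,0.045,0,1],[0,0,0.02,0,1],[0,0,0.012,0,1],[0,0,0,0,1],[0,0,0,0,1]])

```text
time: 8.0
position: [0.435, -0.3598, 0.0756]
eef_rot: [3.086, 0.582, 0.001]
wrist_force: [-0.2, -0.2, -1.6]
opening: 0.131
gripper_force: 30.0
```

Request:
play_rows(series=[[0,0,0.004,0,1],[0,0,0.004,0,1],[0,0,0.002,0,1],[0,0,0,0,1]])

```text
time: 8.5
position: [0.4345, -0.3596, 0.065]
eef_rot: [3.087, 0.582, 0.0]
wrist_force: [0.3, -0.2, -2.7]
opening: 0.132
gripper_force: 30.0
```

Request:
play_rows(series=[[0,0,0.001,0,1],[0,0,0,0,1],[0,0,0,0,0.8],[0,0,0,0,0.7],[0,0,0,0,0.5],[0,0,0,0,0.3],[0,0,0,0,0],[0,0,0,0,0],[0,0,0,0,0],[0,0,-0.02,0,0],[0,0,-0.05,0,0],[0,0,-0.05,0,0],[0,0,-0.02,0,0],[0,0,0,0,0]])

```text
time: 10.25
position: [0.4353, -0.3602, 0.2057]
eef_rot: [3.084, 0.581, 0.004]
wrist_force: [0.2, 0.2, -0.2]
opening: 0.998
gripper_force: 0.0
```

```bash
python3 - <<'E'
from h import *
np.set_printoptions(precision=4,suppress=True)
p,R,s=tool(); T=np.array([.4896,-.1260]); D=np.r_[T-p[:2],0]; print(p,R,R.T@D,s["joint_positions"],s["time"])
a=eyes.capture("scene")["color"][130:270,70:290]; b=eyes.capture("wrist")["color"]
cv2.imwrite("pics/s3.png",np.hstack([cv2.resize(a,(380,242)),cv2.resize(b,(322,242))]))
E
```

```text
[ 0.4353 -0.3602  0.2057] [[ 0.9314  0.3641  0.0028]
 [ 0.3641 -0.9314 -0.0026]
 [ 0.0017  0.0034 -1.    ]] [ 0.1358 -0.1984 -0.0005] [ 0.8607  0.3537 -0.2836  1.8119  0.117   0.9884 -0.6686] 10.25
```

View pics/s3.png

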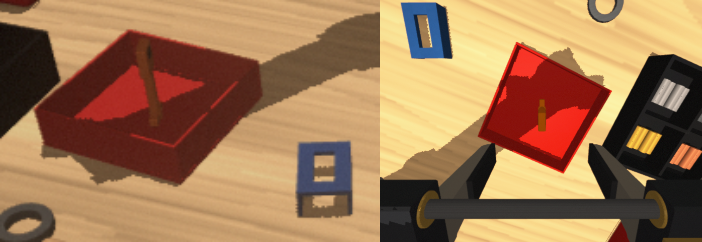

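The hook stands released in the red bin, with its base at about (155,120) in the left crop. The anchor is undisturbed, so I'll go back for it and check the hook again later.

Request:
play_rows(series=[[0.0272,-0.0397,0,0,0],[0.0272,-0.0397,0,0,0],[0.0272,-0.0397,0,0,0],[0.0272,-0.0397,0,0,0],[0.0272,-0.0397,0,0,0],[0,0,0,0,0],[0,0,0,0,0]])

```text
time: 11.22
position: [0.4881, -0.1257, 0.2027]
eef_rot: [-3.087, -0.582, 0.004]
wrist_force: [0.0, 0.1, 0.2]
opening: 1.0
gripper_force: 0.0
```

```bash
python3 - <<'E'
from h import *
np.set_printoptions(precision=4,suppress=True)
p,R,s=tool(); d=eyes.capture("wrist"); r=rectz(d,big(mask(d["color"],'blue')),.032); print(r)
t=eyes.capture("top"); print(rectz(t,big(mask(t["color"],'orange',(450,210,560,320))),.098))
print(p,R.T@np.r_[np.array(r[:2])-p[:2],0],'ang',np.arctan2(R[1,0],R[0,0]))
E
```

```text
(0.49033303833007813, -0.1261623992919922, 85.03955078125, 54.5846061706543, np.float64(0.3864022037487999))
(0.4269405517578125, -0.36764434814453123, 12.378377914428711, 5.357489109039307, np.float64(3.0884842946055966))
[ 0.4881 -0.1257  0.2027] [ 0.0019  0.0013 -0.    ] ang 0.3724885338021314
```

Request:
play_rows(series=[[0.001,0.0005,0.055,0,0],[0,0,0.055,0,0],[0,0,0.045,0,0.1],[0,0,0.025,0,0.1],[0,0,0.011,0,0.1],[0,0,0.0045,0,0.3],[0,0,0,0,1],[0,0,0,0,1],[0,0,0,0,1],[0,0,0,0,1],[0,0,0,0,1],[0,0,0,0,1]])

```text
time: 12.82
position: [0.4908, -0.1257, 0.0094]
eef_rot: [3.086, 0.582, 0.002]
wrist_force: [0.7, -0.7, 6.2]
opening: 0.606
gripper_force: 30.0
```

Request:
play_rows(series=[[0,0,-0.01,0,1],[0,0,-0.02,0,1],[0,0,-0.03,0,1],[0,0,-0.04,0,1],[0,0,-0.04,0,1],[0,0,0,0,1]])

```text
time: 13.58
position: [0.4916, -0.1255, 0.1513]
eef_rot: [3.084, 0.582, 0.008]
wrist_force: [0.2, -0.3, -3.3]
opening: 0.611
gripper_force: 30.0
```

```bash
python3 - <<'E'
from h import *
np.set_printoptions(precision=4,suppress=True)
p,R,s=tool(); D=np.r_[np.array([.4813,.3724])-p[:2],0]; print(p,R.T@D,s["joint_positions"],s["wrist_force"])
a=eyes.capture("scene")["color"][100:290,70:430]; b=eyes.capture("wrist")["color"]
cv2.imwrite("pics/s4.png",np.hstack([cv2.resize(a,(500,264)),cv2.resize(b,(300,264))]))
E
```

```text
[ 0.4916 -0.1255  0.1513] [ 0.1717 -0.4675 -0.0009] [ 0.5234  0.3444 -0.4037  1.9881  0.1808  0.8373 -1.1781] [ 0.1951 -0.2775 -3.2607]
```

View pics/s4.png

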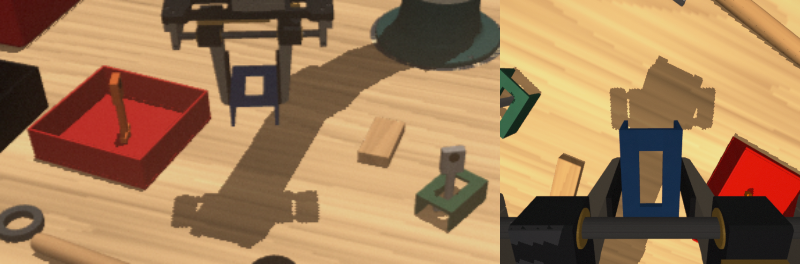

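The anchor is held level at (255,85) in the left crop, and the hook still stands in the red bin at (120,105). I'll carry the anchor to the yellow bin, clear over the green decoy.

Request:
play_rows(series=[[0,0,-0.03,0,1],[0.0172,-0.0468,0,0,1],[0.0172,-0.0468,0,0,1],[0.0172,-0.0468,0,0,1],[0.0172,-0.0468,0,0,1],[0.0172,-0.0468,0,0,1],[0.0172,-0.0468,0,0,1],[0.0172,-0.0468,0,0,1],[0.0172,-0.0468,0,0,1],[0.0172,-0.0468,0,0,1],[0.0172,-0.0468,0,0,1],[0,0,0,0,1],[0,0,0,0,1]])

```text
time: 15.3
position: [0.4787, 0.3721, 0.1761]
eef_rot: [3.085, 0.583, -0.006]
wrist_force: [0.4, -0.4, -3.2]
opening: 0.607
gripper_force: 30.0
```

Request:
play_rows(series=[[0,0,0.05,0,1],[0,0,0.05,0,1],[0,0,0.035,0,1],[0,0,0.012,0,1],[0,0,0.006,0,1],[0,0,0,0,1],[0,0,0,0,1]])

```text
time: 16.18
position: [0.4806, 0.3738, 0.0268]
eef_rot: [-3.086, -0.582, -0.003]
wrist_force: [-0.4, 0.2, -2.8]
opening: 0.609
gripper_force: 30.0
```

Request:
play_rows(series=[[0,0,0.006,0,1],[0,0,0.004,0,1],[0,0,0.002,0,1],[0,0,0,0,1],[0,0,0,0,1]])

```text
time: 16.8
position: [0.4797, 0.3732, 0.0135]
eef_rot: [3.087, 0.582, -0.0]
wrist_force: [-0.8, -0.2, 0.1]
opening: 0.605
gripper_force: 30.0
```

Request:
play_rows(series=[[0,0,0,0,0.3],[0,0,0,0,0.1],[0,0,0,0,0.05],[0,0,0,0,0.05],[0,0,0,0,0.05],[0,0,-0.02,0,0.05],[0,0,-0.04,0,0],[0,0,-0.05,0,0],[0,0,-0.05,0,0],[0,0,0,0,0],[0,0,0,0,0],[0,0,0,0,0]])

```text
time: 18.3
position: [0.4791, 0.3725, 0.1723]
eef_rot: [3.086, 0.582, -0.003]
wrist_force: [-0.0, -0.4, -0.3]
opening: 1.002
gripper_force: 0.0
```

```bash
python3 - <<'E'
from h import *
p,R,s=tool(); print(p,s["time"],s["wrist_force"])
a=eyes.capture("scene")["color"][110:350,80:620]; b=eyes.capture("wrist")["color"]
cv2.imwrite("pics/s5.png",np.vstack([cv2.resize(a,(700,311)),cv2.copyMakeBorder(cv2.resize(b,(320,240)),0,0,0,380,0)]))
E
```

```text
[0.47908682 0.37247382 0.17226627] 18.3 [-0.03117624 -0.42930706 -0.33206195]
```

View pics/s5.png

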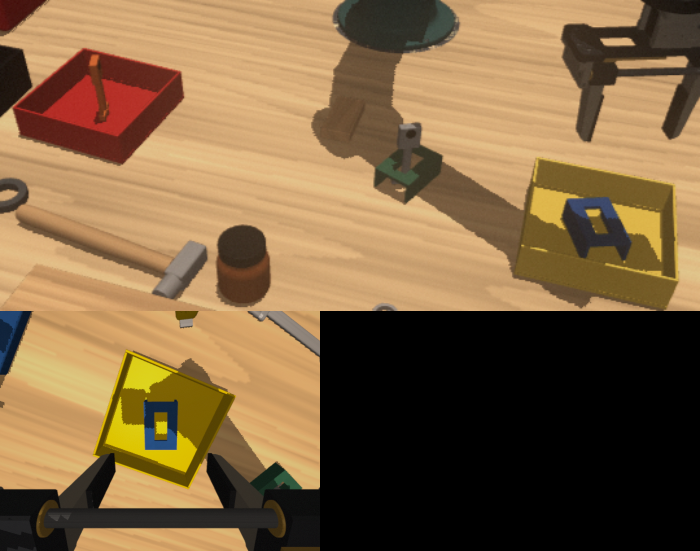

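The view shows the anchor flat in the yellow bin at (595,225), the hook standing still in the red bin at (100,90), and the gripper clear of both. I'll hand it in.

```bash
python3 -c "
from workcell import ctrl
print(ctrl.sign_off())"
```

```text
the job is handed in; nothing more can be done
None
```

The hook was twisted out of the slot and stands released in the red bin, the anchor lies released in the yellow bin, and the job was handed in at about 18 s.

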